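# Release the eccentric lock and feed the sample carriage home

## Task

Bring the green sample ring into measuring position: first turn the cam by pushing its red lever round with the fingertips until the lever points straight away from the carriage (the cam's low point then faces the carriage), and only after that push the carriage forward by its blue rear face until it is fully home against its stop. Push only: do not grip the lever, do not touch or lift the sample ring, which rides along in its nest, and leave the loose things around the stage where they are. Finish with the cam still at its low point and the hand clear.

Things in the scene. Friction and masses are not known exactly. Their poses are not given: they have to be found in the camera images.
- stage: Sample stage fixed to the table: dark base plate 270 x 140 x 12 mm, from x = -160 to +110 mm. Origin on the table surface. x = the carriage's forward direction (carriage towards cam), z up. Aluminium guide rails along both sides of the carriage at y = +57 and -57 mm, 8 mm wide, tops at 30 mm, x -145 to +20 mm; a red mark on each at x = 12 mm shows where the carriage's front edge is when home.
- carriage (a joint): Travel of the carriage along the stage's x, m: 0 = fully back (start), 0.050 = home against its stop. Aluminium block 92 mm long, 100 mm wide (y), 14 to 40 mm above the table, 0.6 kg; friction 2.5 N plus 12 N per m/s. Its front face runs against the cam: unless the cam is within about 0.45 rad of its low point the carriage is stopped short of home.
- push_face (a point): Centre of the carriage's blue upright rear face (100 mm wide, 26 mm tall, 27 mm above the table), the face to push, towards the stage's x. It moves with the carriage; at the start it lies at x = -130 mm in the stage's frame.
- cam (a joint): Bearing of the lever from the stage's x about the vertical cam axis, rad, counter-clockwise from above. 0 = lever straight away from the carriage, low point facing it. Starts at 1.3 to 2.3: turn it clockwise. No stop or click at 0 (range -0.6 to 2.6); stays put; friction 0.3 N m. The cam is a brass disc, radius 30 mm, centre 18 mm off the axis towards the lever, 18 to 38 mm above the table.
- cam_axis (a point): Point on the vertical cam axis, 62 mm above the table, at x = 26 mm, y = 0 in the stage's frame. A steel hub of 11 mm radius stands on the axis up to 74 mm.
- lever_tip (a point): Outer end of the lever, 85 mm from the cam axis, 62 mm above the table. The lever is a straight radial bar 14 mm wide over its red cheeks, red from 19 to 85 mm from the axis, 52 to 72 mm above the table, free space below it beyond the disc. Push it on one side only (about 5 N at 62 mm from the axis).
- nest (a point): Centre of the carriage's top face, 40 mm above the table; a black boss of 10 mm radius and 6 mm height stands here and holds the sample ring.
- sample_ring: Green plastic ring, 52 mm outer and 25 mm inner diameter, 10 mm tall, 30 g, loose, lying round the boss on the carriage (40 to 50 mm above the table). Origin at the centre of its underside. Not to be touched.
- spare_ring: Orange plastic ring of the same size lying loose on the table near the stage; leave alone. Origin at the centre of its underside.
- jar: Amber glass jar with a white lid, 42 mm diameter, 60 mm tall, loose beside the stage; leave alone. Origin at the centre of its underside.
- cup: Small blue open cup, 56 mm diameter, 50 mm tall, loose beside the stage; leave alone. Origin at the centre of its underside.
- screwdriver: Screwdriver with a yellow handle, 140 mm long, lying loose beside the stage; leave alone. Origin at its middle, on its underside.

How it is judged:
By the outcome, as a careful person would: the job done as asked, in the order asked, and still so for the second after the job is handed in, with the robot touching nothing.
It also fails if it takes over 54 s, if anything falls off the work surface, if the arm or the gripper's body presses on something with over 40 N, if the wrist force passes 120 N, or if a joint passes its speed limit or range.

## Robot

A 6-joint arm with a two-finger parallel gripper is mounted at the origin on the work surface. World frame = base frame: x ahead of the robot, y to its left, z up, the work surface at z = 0. Lengths are in m, angles in rad, forces in N, time in s.
With the tool pointing down it reaches from about 0.35 to 0.775 m from the base axis. Payload 7.3 kg.
Tool frame: the origin (TCP) lies at the very end of the fingers, on their centre line; the grasp point (between the pads) lies 19 mm behind it; z points along the fingers, y is the line along which they close (so a half turn about z gives the same grasp; the last joint's range is limited). The gripper opens to 92 mm and grips with 3 to 60 N. Pads are 19 mm wide; open, the fingers measure 130 mm over their backs; the gripper's body (75 mm by 190 mm) begins 47 mm behind the grasp point.
Start: joints at [-0.146, 0.342, 1.524, -0, 1.275, -0.146], TCP at [0.525, 0, 0.227] pointing down, gripper open.
Joint ranges: [-2.53, 2.53], [-0.77, 2.02], [0.04, 2.7], [-1, 4.14], [0.28, 2.66], [-3.11, 3.11]. Speed limits (rad/s): [2.57, 2.57, 3.14, 3.14, 3.14, 3.14].

## Interface

Orientations are given as [roll, pitch, yaw] about the fixed x, y, z axes, in that order (R = Rz(yaw) Ry(pitch) Rx(roll)).
In Python, from cell import robot gives the robot as it stands.
- The arm moves only by the tool apply_moves, never from a script. Its argument "motion" is text: rows parted by semicolons, each of 7 numbers parted by spaces: the opening in per cent of the stroke, from 0 (shut) to 100 (fully open), then the shift along the tool's x, y, z in cm, then the turn, a rotation vector about the tool's x, y, z in rad. A call has 1 to 20 rows; each row shifts and turns the commanded pose from where the row before left it, along the tool's axes as they then stand; what a row does not reach is not made up. A row lasts 1/8 s, in which the tool goes at most 62.5 mm and 10.7 degrees, less where a joint would pass 70% of its speed; a pose out of reach is approached as far as the arm can. A call with a gripper value outside its range is refused whole. The fingers move at their own pace and stop on an object; "force" is the grip in N (left out, the last holds). Time passes only in rows, so rows that do not move let the fingers close. It gives the time, the measured TCP pose, the force, the opening and the grip force at its end, in the units of the state.
- robot.observe(): the state, without advancing time (a new reading comes with each control period).
- robot.read_camera(name): name is "scene" or "side" or "wrist"; returns a dict with "img" (384x512x3 uint8, red, green, blue), "fovy" (degrees; the focal length in pixels is half the picture's height over the tangent of half this angle, whatever the lens; pixels are square), "cx", "cy" (the principal point, pixels), "R" (3x3) and "t" (3): a world point X has camera coordinates R X + t; the wrist camera has in their place "hand_eye" (4x4, takes a point from camera to tool coordinates, whose origin is the TCP and whose axes are the flange's). Camera axes: x right, y down, z forward; pixel columns grow to the right and rows downward; lengths in m; the calibration is good to about 2 mm. A picture is of the moment at which its call begins: read the wrist's pose just before it. There is no depth.
- robot.hand_in(): hands the job in; it is judged then, once.
Trained networks look in a picture, given as the dict that the camera call returned (one of the last four; its "shot" number tells which), for a name from the list of things; names that differ only in an ending like _2 or _b are one class to them, and where a whole thing is asked for, a point or a joint stands for the part that bears it (a point fixed in the world has none). Each returns a list of dicts, best first, with "score" (0 to 1); they miss things now and then, are a little off and sometimes report something else, mostly with a low value. They report only what shows in the picture. A call takes as long as a camera call.
- robot.search_frame(target, picture): "centre" ([x, y, z] in m, in world coordinates, good to about 4 mm: the middle of the surface that is visible of it).
- robot.trace(target, picture): "pixels" (384x512 bool, what is visible of it).
The state is a dict: "time": time; "qpos": joint angles; "qvel": joint speeds; "joint_efforts": joint torques, N m; "tool_pos": TCP position; "tool_rot": TCP orientation; "contact_force": force on the tool from outside, world axes, zero at the start; "torque": the same for the moment, N m; "opening": finger opening in m; "grip_force": force on a finger pad.
Only numpy, scipy, OpenCV 4.12 (cv2) and the standard library are available. Lean on these libraries where they do the work, as an engineer would, in place of code of your own. Each camera call takes 0.05 s, during which the arm holds its last target. There are 200 camera calls.

## Working session

There is one attempt and no reset: what is moved stays moved. The work goes in short steps, Python scripts to look and compute and a tool call to move; the robot and the scene stay as the last step left them, time stands still between calls to the robot, and variables do not carry over. Pictures are saved under pics/ and viewed, at most 10 in all, crops included, and the job is handed in when it is done.

Besides the shell and the picture viewer there is one more tool, called after "Request:" by a JSON object that holds its "method" and its "body", one argument or row to a line. apply_moves: Moves the arm, as the interface text tells. Its arguments: {"type":"object","properties":{"motion":{"type":"string"},"force":{"type":"number"}},"required":["motion"]}

```bash
mkdir -p pics; cat > h.py <<'E'
import numpy as np, cv2
from cell import robot
def ff(p): return p["img"].shape[0]/2/np.tan(np.radians(p["fovy"])/2)
def proj(p,X):
    c=np.asarray(X)@np.array(p["R"]).T+np.array(p["t"]); return c[...,:2]/c[...,2:]*ff(p)+[p["cx"],p["cy"]]
def ray(p,u,z):
    R=np.array(p["R"]);t=np.array(p["t"]);o=-R.T@t
    d=R.T@np.array([(u[0]-p["cx"])/ff(p),(u[1]-p["cy"])/ff(p),1]); return o+d*(z-o[2])/d[2]
E
python3 - <<'E'
from h import *
print(robot.observe())
ims=[]
for n in ("scene","side"):
    p=robot.read_camera(n); ims.append(p["img"])
    print(n,(-np.array(p["R"]).T@p["t"]).round(3),p["fovy"])
    for t in ("stage","push_face","carriage","cam","lever_tip","sample_ring","spare_ring","jar","cup","screwdriver"):
        for r in robot.search_frame(t,p)[:2]: print(t,np.round(r["centre"],4),round(r["score"],2))
    cv2.imwrite(f"pics/{n}0.png",cv2.resize(p["img"],(800,600),interpolation=cv2.INTER_CUBIC)[...,::-1])
E
```

```text
{'time': 0.0, 'qpos': array([-1.45998092e-01,  3.42687557e-01,  1.52505588e+00, -8.96410586e-06,
        1.27539044e+00, -1.46011377e-01]), 'qvel': array([-0.00094711,  0.00135888,  0.00129009,  0.0002195 ,  0.00111912,
       -0.00049899]), 'joint_efforts': array([ 7.61924657e-04, -4.31245601e+01, -2.44219762e+01,  7.17750052e-02,
        5.59406646e-02, -1.04314388e-04]), 'tool_pos': array([5.24576299e-01, 8.28061156e-05, 2.26049654e-01]), 'tool_rot': array([-3.14006658e+00, -2.15757303e-04,  1.57081206e+00]), 'contact_force': array([ 0.33237127,  0.47621346, -0.68344732]), 'torque': array([-0.02965721, -0.04090846,  0.03060974]), 'grip_force': 0.0, 'opening': 0.09144847695108917}
scene [ 1.028 -0.412  0.608] 49.251700234337385
stage [ 0.5489 -0.0021  0.0171] 0.56
stage [ 0.531  -0.0695  0.0408] 0.4
push_face [ 0.5286 -0.065   0.0394] 0.6
carriage [ 0.5308 -0.0682  0.0427] 0.96
cam [0.5452 0.0474 0.0378] 0.64
lever_tip [0.5443 0.0445 0.0345] 0.8
sample_ring [ 0.5166 -0.0615  0.0485] 0.85
sample_ring [0.5449 0.0448 0.0335] 0.15
spare_ring [0.445  0.1574 0.0056] 0.49
spare_ring [ 0.5479 -0.0017  0.0173] 0.26
jar [ 0.6223 -0.1355  0.0454] 0.93
cup [ 0.6757 -0.0125  0.0339] 0.91
screwdriver [ 0.4031 -0.0165  0.0177] 0.65
side [0.212 0.356 0.439] 50.28281670590346
stage [0.5202 0.0349 0.0104] 0.84
push_face [ 0.5002 -0.0346  0.0405] 0.58
carriage [ 0.499  -0.0353  0.041 ] 0.71
cam [0.5286 0.0705 0.0535] 0.71
lever_tip [0.5275 0.0678 0.0498] 0.88
sample_ring [ 0.5063 -0.0467  0.0479] 0.58
spare_ring [0.441  0.1612 0.0148] 0.62
cup [ 0.6727 -0.0041  0.0327] 0.97
screwdriver [ 0.3948 -0.0052  0.023 ] 0.94
```

View pics/scene0.png

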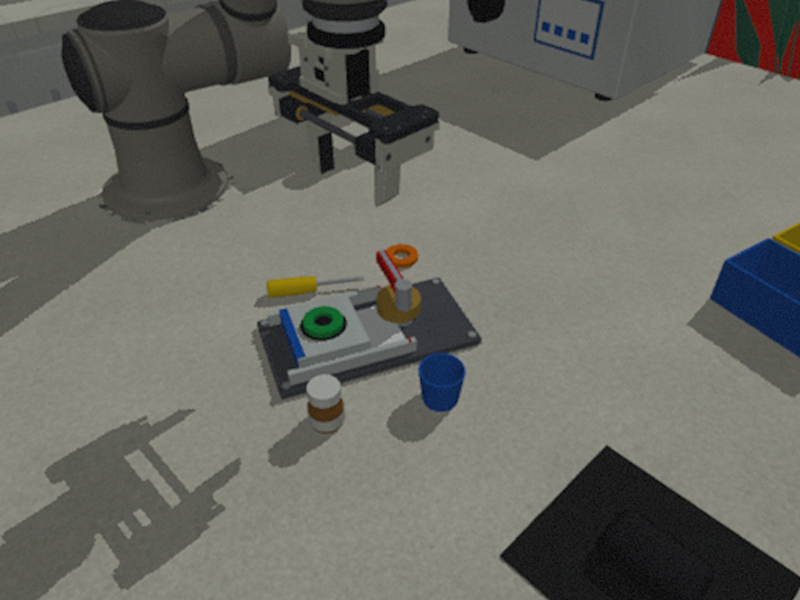

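View pics/side0.png

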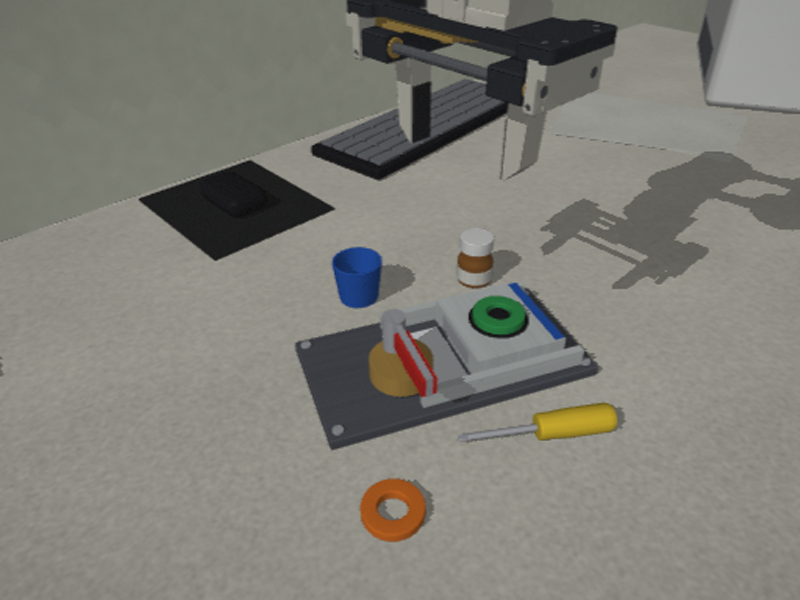

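Scene picture (800x600): blue rear face at (291,335), hub top (404,285), lever tip (381,253), plate corners (437,280), (480,338), (282,392), (258,325). Side picture: hub top (393,316), lever tip (430,388), plate corners (333,446), (297,345), (597,370). The lever sits on the robot's side of the stage. I'll fit the stage pose from these points.

```bash
cat >> h.py <<'E'
from scipy.optimize import least_squares
def S2W(s,P):
    c,n=np.cos(s[2]),np.sin(s[2]); P=np.atleast_2d(P); return np.c_[s[0]+c*P[:,0]-n*P[:,1], s[1]+n*P[:,0]+c*P[:,1], P[:,2]]
E
python3 - <<'E'
from h import *
a,b=robot.read_camera("scene"),robot.read_camera("side"); k=.64
P=np.array([[.11,.07,.012],[.11,-.07,.012],[-.16,-.07,.012],[-.16,.07,.012],[.026,0,.074]])
ua=np.array([[437,280],[480,338],[282,392],[258,325],[404,284]])*k
Pb=P[[0,1,3,4]]; ub=np.array([[333,446],[297,345],[597,370],[393,316]])*k
def res(s,ang=None):
    r=[proj(a,S2W(s,P))-ua, proj(b,S2W(s,Pb))-ub]
    return np.vstack(r).ravel()
f=least_squares(res,[.54,.02,1.6],loss="soft_l1"); s=f.x; print(s,np.round(res(s).reshape(-1,2),1))
# lever
for p,m in ((a,"scene"),(b,"side")):
    hsv=cv2.cvtColor(p["img"],cv2.COLOR_RGB2HSV); 
    M=((hsv[...,0]<6)|(hsv[...,0]>174))&(hsv[...,1]>150)&(hsv[...,2]>60)
    q=proj(p,S2W(s,[[.026,0,.06]]))[0]; yy,xx=np.nonzero(M); d=np.hypot(xx-q[0],yy-q[1])<60
    yy,xx=yy[d],xx[d]
    best=[]
    for th in np.arange(1.2,2.4,.02):
        H=[]
        for r in (.019,.085):
            for w in (-.007,.007):
                for z in (.052,.072): H.append([.026+r*np.cos(th)-w*np.sin(th),r*np.sin(th)+w*np.cos(th),z])
        pts=proj(p,S2W(s,H)); hull=cv2.convexHull(pts.astype(np.float32))
        img=np.zeros((384,512),np.uint8); cv2.fillConvexPoly(img,np.round(hull).astype(int),1)
        red=np.zeros_like(img); red[yy,xx]=1
        red=cv2.morphologyEx(red,cv2.MORPH_CLOSE,np.ones((7,7)))
        best.append(((img&red).sum()/(img|red).sum(),th))
    print(m,len(xx),sorted(best)[-3:])
W=lambda *v:S2W(s,[v])[0].round(4)
print("axis",W(.026,0,.062),"push",W(-.13,0,.027),"nest",W(-.084,0,.04))
for n,p,u,z in (("jarlid",a,(324,385),.06),("cup rim",a,(442,368),.05),("cuprim",b,(357,261),.05),("lid",b,(477,238),.06),("sd hnd",b,(577,420),.015),("sd tip",b,(462,438),.01),("hnd end",b,(617,415),.015),("orange",b,(393,509),.01)):
    w=ray(p,np.array(u)*k,z); c,n_=np.cos(s[2]),np.sin(s[2]); d=w[:2]-s[:2]; print(n,w.round(3),"stage",np.round([c*d[0]+n_*d[1],-n_*d[0]+c*d[1]],3))
E
```

```text
[0.54218088 0.02772535 1.19368648] [[-0.1 -4. ]
 [ 0.7 -2.6]
 [-0.1  0.4]
 [-1.5 -3. ]
 [-0.8 -1.3]
 [-1.2 -1.2]
 [-3.  -1.2]
 [ 1.5 -4.1]
 [ 0.2  0.2]]
scene 103 [(np.float64(0.6041666666666666), np.float64(1.5400000000000003)), (np.float64(0.6105263157894737), np.float64(1.5600000000000003)), (np.float64(0.6170212765957447), np.float64(1.5800000000000003))]
side 317 [(np.float64(0.7712691771269177), np.float64(1.5800000000000003)), (np.float64(0.7813822284908322), np.float64(1.5400000000000003)), (np.float64(0.7971223021582734), np.float64(1.5600000000000003))]
axis [0.5518 0.0519 0.062 ] push [ 0.4943 -0.0931  0.027 ] nest [ 0.5112 -0.0504  0.04  ]
jarlid [ 0.61  -0.128  0.06 ] stage [-0.119 -0.121]
cup rim [ 0.678 -0.006  0.05 ] stage [ 0.019 -0.139]
cuprim [ 0.673 -0.004  0.05 ] stage [ 0.018 -0.133]
lid [ 0.604 -0.123  0.06 ] stage [-0.117 -0.113]
sd hnd [ 0.39  -0.016  0.015] stage [-0.097  0.125]
sd tip [0.447 0.068 0.01 ] stage [0.003 0.103]
hnd end [ 0.369 -0.047  0.015] stage [-0.133  0.133]
orange [0.436 0.159 0.01 ] stage [0.083 0.147]
```

```bash
cat >> h.py <<'E'
from scipy.spatial.transform import Rotation as Ro
def wrist():
    o=robot.observe(); p=robot.read_camera("wrist"); 
    T=np.eye(4); T[:3,:3]=Ro.from_euler("xyz",o["tool_rot"]).as_matrix(); T[:3,3]=o["tool_pos"]
    C=np.linalg.inv(T@np.array(p["hand_eye"])); p["R"],p["t"]=C[:3,:3],C[:3,3]; return p
E
python3 - <<'E'
from h import *
p=wrist(); print({k:v for k,v in p.items() if k!="img"})
cv2.imwrite("pics/w0.png",cv2.resize(p["img"],(800,600),interpolation=cv2.INTER_CUBIC)[...,::-1])
E
```

```text
{'fovy': 70.87176678342296, 'cx': 253.93807303164306, 'cy': 190.33645656373514, 'hand_eye': array([[ 2.25621871e-04, -9.54645618e-01, -2.97744343e-01,
         8.20834685e-02],
       [ 9.99998563e-01, -2.84818758e-04,  1.67097222e-03,
         2.57859574e-04],
       [-1.67998948e-03, -2.97744292e-01,  9.54644182e-01,
        -1.57696131e-01],
       [ 0.00000000e+00,  0.00000000e+00,  0.00000000e+00,
         1.00000000e+00]]), 'shot': 5, 'R': array([[ 9.99998388e-01,  2.71679479e-04,  1.77500440e-03],
       [-2.69167382e-04, -9.54641070e-01,  2.97758888e-01],
       [ 1.77538708e-03, -2.97758886e-01, -9.54639458e-01]]), 't': array([-0.52596262, -0.03593819,  0.39052056])}
```

View pics/w0.png

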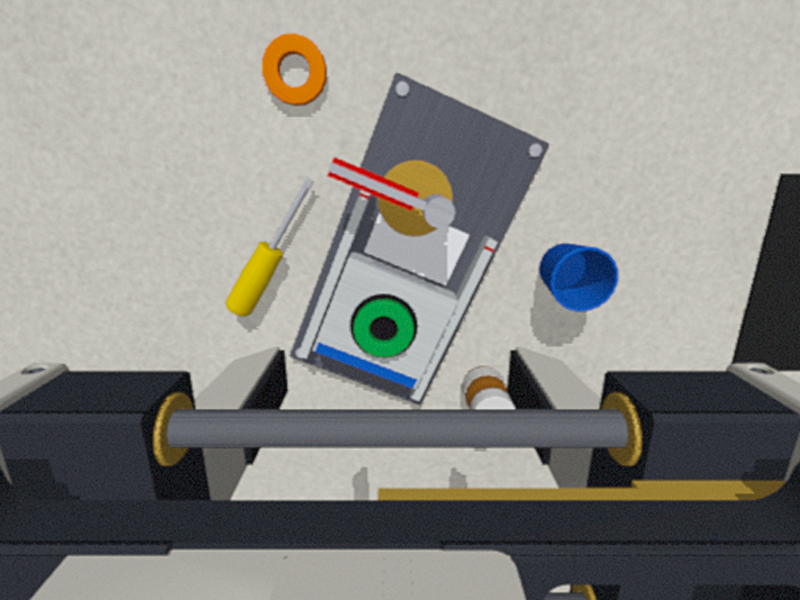

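Wrist picture (800x600): plate corners (396,73), (549,145), (421,404), (291,356); hub top (440,211); lever tip (332,167); blue face from (318,347) to (415,386). The screwdriver runs from (232,310) to (309,181), well left of the lever's inner sweep.

```bash
python3 - <<'E'
from h import *
p=wrist(); k=.64
P=np.array([[.11,.07,.012],[.11,-.07,.012],[-.16,-.07,.012],[-.16,.07,.012],[.026,0,.074]])
u=np.array([[396,73],[549,145],[421.5,404],[291,356],[440,211]])*k
f=least_squares(lambda s:(proj(p,S2W(s,P))-u).ravel(),[.54,.02,1.2]); s=f.x; print(s,f.fun.reshape(-1,2).round(1))
np.save("s.npy",s)
c,n=np.cos(s[2]),np.sin(s[2])
def st(w): d=w[:2]-s[:2]; return np.array([c*d[0]+n*d[1],-n*d[0]+c*d[1]])
t=st(ray(p,np.array([332,167])*k,.072)); d=t-[.026,0]; print("tip",t,np.hypot(*d),np.arctan2(d[1],d[0]))
for nm,uu,z in (("cupL",(541,262),.05),("cup rim c",(581,262),.05),("jar lid",(493,400),.06),("sd tip",(309,181),.005),("sd end",(238,312),.015),("sdr",(280,250),.02),("or",(295,70),.01)): print(nm,st(ray(p,np.array(uu)*k,z)).round(3))
W=lambda *v:S2W(s,[v])[0].round(4)
print("axis",W(.026,0,.062),"push",W(-.13,0,.027))
for nm in("scene","side"):
    q=robot.read_camera(nm); print(nm,proj(q,S2W(s,P)).round(1).tolist())
E
```

```text
[0.54741416 0.02563168 1.1774947 ] [[-0.3 -1.4]
 [ 1.4 -1.4]
 [-0.1  1.5]
 [-1.4  1.2]
 [ 0.2  1.1]]
tip [0.02562546 0.08364979] 0.08365062376068196 1.5752737147291584
cupL [ 0.02  -0.095]
cup rim c [ 0.032 -0.125]
jar lid [-0.104 -0.111]
sd tip [0.003 0.107]
sd end [-0.132  0.128]
sdr [-0.06   0.109]
or [0.08  0.144]
axis [0.5574 0.0496 0.062 ] push [ 0.4976 -0.0944  0.027 ]
scene [[281.4, 176.9], [309.1, 216.2], [180.2, 252.6], [164.4, 205.8], [258.8, 182.2]]
side [[209.6, 280.4], [186.8, 216.6], [335.8, 181.3], [381.7, 231.7], [250.2, 199.9]]
```

Request:
{"method": "apply_moves", "body": {
  "motion": "0 4.56 -3.6 0 0 0 0;0 0 0 3 0 0 0.13;0 0 0 3 0 0 0.13;0 0 0 3 0 0 0.13;0 0 0 0 0 0 0;0 0 0 0 0 0 0;0 0 0 0 0 0 0;0 0 0 0 0 0 0",
  "force": 10
}}

```text
time: 2.4
tool_pos: [0.4895, 0.0456, 0.1376]
tool_rot: [3.14, -0.001, 1.181]
contact_force: [0.8, -0.3, 0.9]
opening: 0.0168
grip_force: 0.0
```

```bash
python3 - <<'E'
from h import *
p=wrist(); s=np.load("s.npy"); print(robot.observe()["tool_pos"],proj(p,S2W(s,[[.026,0,.074],[.026,.085,.072]]))/.64)
cv2.imwrite("pics/w1.png",cv2.resize(p["img"],(800,600),interpolation=cv2.INTER_CUBIC)[...,::-1])
E
```

```text
[0.48937208 0.0456098  0.13741538] [[509.95958226 268.47398292]
 [352.50325776 267.09467838]]
```

View pics/w1.png

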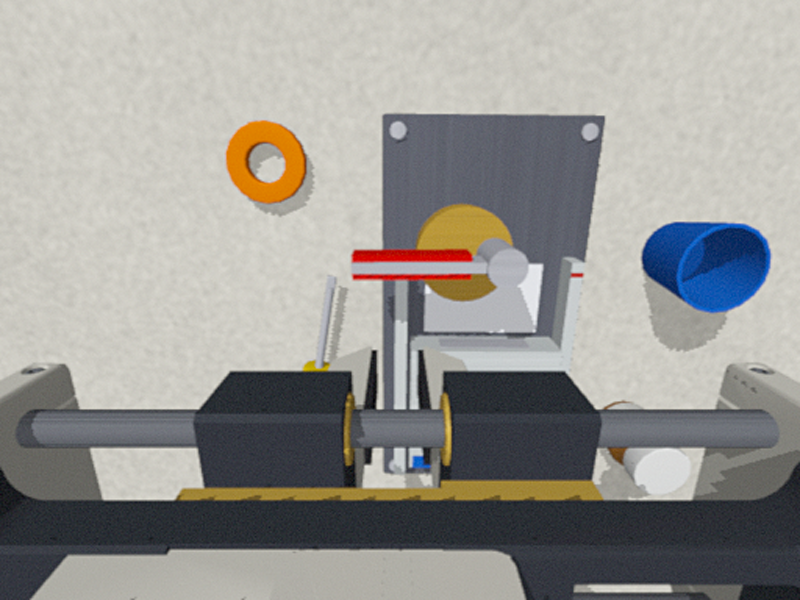

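The wrist picture shows the hub at (508,265) and the lever tip at (352,264), within about 2 mm of prediction. The fingers are behind the lever, clear of it, so I'll descend.

Request:
{"method": "apply_moves", "body": {
  "motion": "0 0 0 3 0 0 0;0 0 0 3 0 0 0;0 0 0 2.5 0 0 0;0 0 0 0 0 0 0;0 0.6 0 0 0 0 0;0 0.6 0 0 0 0 0;0 0 0 0 0 0 0"
}}

```text
time: 3.32
tool_pos: [0.4943, 0.0569, 0.0527]
tool_rot: [3.14, -0.0, 1.182]
contact_force: [-0.6, -1.7, 1.2]
opening: 0.0001
grip_force: 0.8
```

Request:
{"method": "apply_moves", "body": {
  "motion": "0 0.62 -0.14 0 0 0 0.1;0 0.62 -0.14 0 0 0 0.1;0 0.62 -0.14 0 0 0 0.1;0 0.62 -0.14 0 0 0 0.1;0 0.62 -0.14 0 0 0 0.1;0 0.62 -0.14 0 0 0 0.1;0 0.62 -0.14 0 0 0 0.1;0 0.62 -0.14 0 0 0 0.1;0 0 0 0 0 0 0"
}}

```text
time: 4.45
tool_pos: [0.5176, 0.0995, 0.052]
tool_rot: [3.141, 0.001, 0.38]
contact_force: [-2.2, -4.0, 1.2]
opening: 0.0004
grip_force: 1.8
```

```bash
cat >> h.py <<'E'
def where():
    s=np.load("s.npy"); o=robot.observe(); c,n=np.cos(s[2]),np.sin(s[2]); d=o["tool_pos"][:2]-s[:2]
    print("stage",np.round([c*d[0]+n*d[1],-n*d[0]+c*d[1]],4),"z",o["tool_pos"][2].round(4),"yaw rel",round(o["tool_rot"][2]-s[2],3),"F",o["contact_force"].round(1),"q",o["qpos"].round(2),"t",o["time"])
E
python3 - <<'E'
from h import *
p=wrist(); where()
cv2.imwrite("pics/w2.png",cv2.resize(p["img"],(800,600),interpolation=cv2.INTER_CUBIC)[...,::-1])
E
```

```text
stage [0.0568 0.0558] z 0.0519 yaw rel -0.797 F [-1.6 -4.4  2.9] q [ 0.04  0.55  1.73 -0.    0.86  1.24] t 4.5
```

View pics/w2.png

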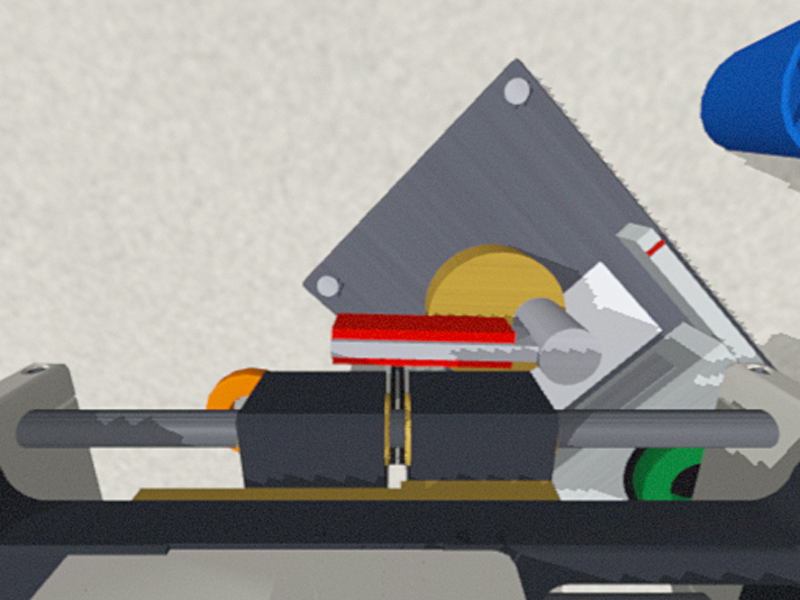

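The lever has turned to about 0.79 rad and lies flush against the fingers: tip at (333,345), hub at (570,360). I'll continue the sweep.

Request:
{"method": "apply_moves", "body": {
  "motion": "0 0.62 -0.14 0 0 0 0.1;0 0.62 -0.14 0 0 0 0.1;0 0.62 -0.14 0 0 0 0.1;0 0.62 -0.14 0 0 0 0.1;0 0.62 -0.14 0 0 0 0.1;0 0.62 -0.14 0 0 0 0.1;0 0.62 -0.14 0 0 0 0.1;0 0 0 0 0 0 0"
}}

```text
time: 5.5
tool_pos: [0.5588, 0.1129, 0.0516]
tool_rot: [3.141, 0.002, -0.32]
contact_force: [-3.7, -1.0, 0.6]
opening: 0.0004
grip_force: 1.7
```

```bash
cat >> h.py <<'E'
def lever(p,z=.072):
    """fit bearing with the red mask against the projected red box"""
    s=np.load("s.npy"); hsv=cv2.cvtColor(p["img"],cv2.COLOR_RGB2HSV)
    M=(((hsv[...,0]<6)|(hsv[...,0]>174))&(hsv[...,1]>150)&(hsv[...,2]>60)).astype(np.uint8)
    M=cv2.morphologyEx(M,cv2.MORPH_CLOSE,np.ones((13,13))); q=proj(p,S2W(s,[[.026,0,.06]]))[0]
    yy,xx=np.nonzero(M); M[yy[np.hypot(xx-q[0],yy-q[1])>150],xx[np.hypot(xx-q[0],yy-q[1])>150]]=0
    best=[]
    for th in np.arange(-.6,2.4,.02):
        H=[[.026+r*np.cos(th)-w*np.sin(th),r*np.sin(th)+w*np.cos(th),z] for r in (.019,.085) for w in (-.007,.007) for z in (.052,.072)]
        img=np.zeros((384,512),np.uint8); cv2.fillConvexPoly(img,np.round(cv2.convexHull(proj(p,S2W(s,H)).astype(np.float32))).astype(int),1)
        best.append((round((img&M).sum()/(img|M).sum(),3),round(th,2)))
    return sorted(best)[-3:]
E
python3 - <<'E'
from h import *
p=wrist(); where(); print(lever(p))
for n in("scene","side"): print(lever(robot.read_camera(n)))
E
```

```text
stage [0.085  0.0229] z 0.0516 yaw rel -1.496 F [-4.7 -1.3  1.4] q [0.06 0.61 1.61 0.   0.92 1.95] t 5.55
[(np.float64(0.822), np.float64(0.1)), (np.float64(0.856), np.float64(0.08)), (np.float64(0.862), np.float64(0.06))]
[(np.float64(0.501), np.float64(0.04)), (np.float64(0.504), np.float64(0.0)), (np.float64(0.513), np.float64(-0.08))]
[(np.float64(0.188), np.float64(0.24)), (np.float64(0.192), np.float64(0.3)), (np.float64(0.197), np.float64(0.28))]
```

Request:
{"method": "apply_moves", "body": {
  "motion": "0 0.5 -0.11 0 0 0 0.08;0 0 0 0 0 0 0"
}}

```text
time: 5.9
tool_pos: [0.564, 0.1124, 0.0516]
tool_rot: [3.141, 0.002, -0.399]
contact_force: [-4.4, -0.2, 1.0]
opening: 0.0005
grip_force: 2.2
```

```bash
python3 - <<'E'
from h import *
p=wrist(); where(); print(lever(p))
E
```

```text
stage [0.0866 0.0179] z 0.0516 yaw rel -1.576 F [-4.6 -0.5  0.5] q [0.06 0.62 1.59 0.   0.93 2.03] t 5.95
[(np.float64(0.82), np.float64(0.02)), (np.float64(0.847), np.float64(-0.02)), (np.float64(0.85), np.float64(0.0))]
```

The cam is at 0. Next I back off, lift, and travel behind the carriage.

Request:
{"method": "apply_moves", "body": {
  "motion": "0 -1 0 0 0 0 0;0 -1 0 0 0 0 0;0 0 0 -4.5 0 0 0;0 0 0 -4.5 0 0 0;0 0 0 0 0 0 0"
}}

```text
time: 6.58
tool_pos: [0.5486, 0.1207, 0.1458]
tool_rot: [-3.137, -0.008, -0.399]
contact_force: [-0.8, 0.8, -0.4]
opening: 0.0005
grip_force: 0.0
```

Request:
{"method": "apply_moves", "body": {
  "motion": "0 0.76 5.04 0 0 0 0;0 0.76 5.04 0 0 0 0;0 0.76 5.04 0 0 0 0;0 0.76 5.04 0 0 0 0;0 0.76 5.04 0 0 0 0;0 0 0 0 0 0 -0.158;0 0 0 0 0 0 -0.158;0 0 0 0 0 0 -0.158;0 0 0 0 0 0 -0.158;0 0 0 0 0 0 -0.158;0 0 0 0 0 0 -0.158;0 0 0 0 0 0 -0.158;0 0 0 0 0 0 -0.158;0 0 0 0 0 0 -0.158;0 0 0 0 0 0 -0.158;0 0 0 0 0 0 0"
}}

```text
time: 8.57
tool_pos: [0.483, -0.1265, 0.141]
tool_rot: [-3.141, -0.0, 1.18]
contact_force: [-0.1, -1.1, 0.4]
opening: 0.0005
grip_force: 0.0
```

```bash
python3 - <<'E'
from h import *
p=wrist(); where(); print(lever(p))
cv2.imwrite("pics/w3.png",cv2.resize(p["img"],(800,600),interpolation=cv2.INTER_CUBIC)[...,::-1])
s=np.load("s.npy"); print(proj(p,S2W(s,[[.026,0,.074],[.111,0,.072],[-.13,.05,.04],[-.13,-.05,.04]]))/.64)
E
```

```text
stage [-0.1652  0.0011] z 0.1412 yaw rel 0.0 F [-0.2 -0.2 -0.6] q [-0.41  0.39  1.72  0.    1.04 -0.02] t 8.625
[(np.float64(0.0), np.float64(2.34)), (np.float64(0.0), np.float64(2.36)), (np.float64(0.0), np.float64(2.38))]
[[ 400.41376394  -98.24646734]
 [ 401.49601425 -373.40542584]
 [ 317.87160085  245.36070677]
 [ 479.41544127  245.73330171]]h.py:30: RuntimeWarning: invalid value encountered in scalar divide
  best.append((round((img&M).sum()/(img|M).sum(),3),round(th,2)))
```

View pics/w3.png

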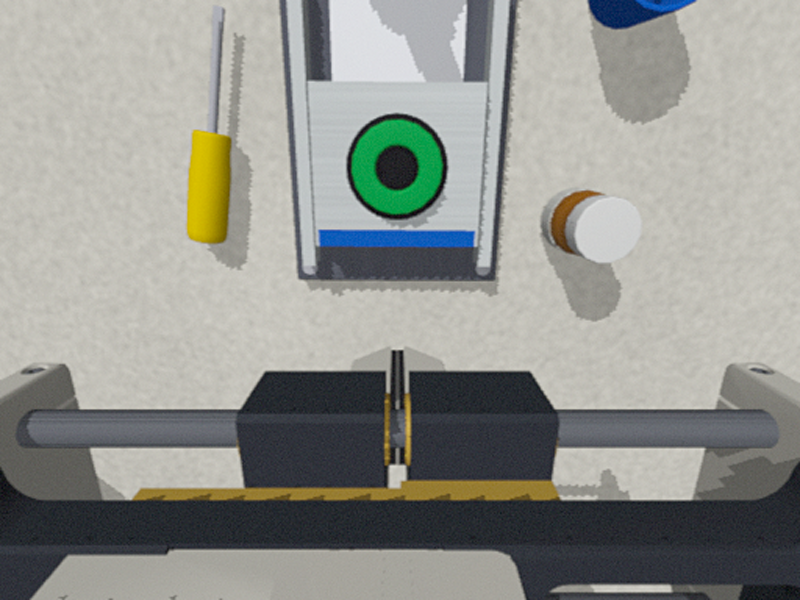

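The fingers line up with the blue face (318–475, row 240), and the ring sits in its nest at (397,167). I'll descend and push.

Request:
{"method": "apply_moves", "body": {
  "motion": "0 0 0 4 0 0 0;0 0 0 4 0 0 0;0 0 0 2.5 0 0 0;0 0 0 1 0 0 0;0 0 0 0 0 0 0;0 1 0 0 0 0 0;0 0.8 0 0 0 0 0;0 0.5 0 0 0 0 0;0 0.3 0 0 0 0 0;0 0.3 0 0 0 0 0;0 0.4 0 0 0 0 0;0 0.5 0 0 0 0 0;0 0.5 0 0 0 0 0;0 0.5 0 0 0 0 0;0 0.5 0 0 0 0 0;0 0.5 0 0 0 0 0;0 0.5 0 0 0 0 0;0 0.4 0 0 0 0 0;0 0.3 0 0 0 0 0;0 0 0 0 0 0 0"
}}

```text
time: 11.12
tool_pos: [0.5096, -0.0615, 0.0265]
tool_rot: [-3.14, -0.0, 1.181]
contact_force: [0.2, 0.1, -1.1]
opening: 0.0004
grip_force: 0.0
```

```bash
python3 - <<'E'
from h import *
where()
E
```

```text
stage [-0.095   0.0015] z 0.0265 yaw rel 0.003 F [ 0.2  0.1 -1.1] q [-0.27  0.57  1.79  0.    0.78  0.12] t 11.125
```

Request:
{"method": "apply_moves", "body": {
  "motion": "0 0.3 0 0 0 0 0;0 0.2 0 0 0 0 0;0 0.1 0 0 0 0 0"
}}

```text
time: 11.5
tool_pos: [0.5106, -0.0588, 0.0265]
tool_rot: [-3.139, 0.004, 1.182]
contact_force: [-8.4, -18.9, 3.2]
opening: 0.0004
grip_force: 10.2
```

```bash
python3 - <<'E'
from h import *
where()
p=wrist()
cv2.imwrite("pics/w4.png",cv2.resize(p["img"],(800,600),interpolation=cv2.INTER_CUBIC)[...,::-1])
E
```

```text
stage [-0.0921  0.0016] z 0.0265 yaw rel 0.005 F [ -8.4 -18.9   3.2] q [-0.26  0.58  1.79 -0.01  0.78  0.13] t 11.5
```

View pics/w4.png

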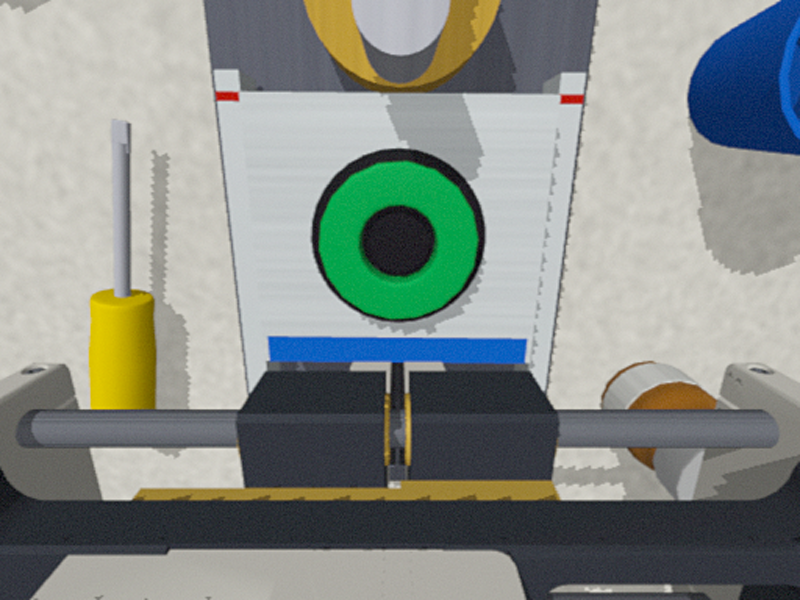

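Contact force reached about 20 N with the front edge at both red marks (row 95), so the carriage is home and the ring is centred. Retract and verify.

Request:
{"method": "apply_moves", "body": {
  "motion": "0 -0.5 0 0 0 0 0;0 -1.5 0 0 0 0 0;0 -3 0 0 0 0 0;0 0 0 -4.5 0 0 0;0 0 0 -5 0 0 0;0 0 0 -5 0 0 0;0 0 0 -5 0 0 0;0 4 0 -2 0 0 0;0 4 0 -2 0 0 0;0 0 0 0 0 0 0;0 0 0 0 0 0 0"
}}

```text
time: 12.92
tool_pos: [0.5231, -0.0294, 0.261]
tool_rot: [-3.14, 0.001, 1.181]
contact_force: [0.1, -0.8, -0.5]
opening: 0.0007
grip_force: 0.0
```

```bash
python3 - <<'E'
from h import *
where()
p=wrist(); print(lever(p)); s=np.load("s.npy"); print(proj(p,S2W(s,[[.012,.05,.04],[.012,-.05,.04],[-.08,0,.04],[.111,0,.072]]))/.64)
cv2.imwrite("pics/w5.png",cv2.resize(p["img"],(800,600),interpolation=cv2.INTER_CUBIC)[...,::-1])
E
```

```text
stage [-0.0601  0.0014] z 0.261 yaw rel 0.004 F [ 0.1 -0.8 -0.5] q [-0.2   0.32  1.47 -0.    1.36  0.19] t 12.925
[(np.float64(0.745), np.float64(0.02)), (np.float64(0.823), np.float64(-0.02)), (np.float64(0.862), np.float64(0.0))]
[[340.77703566 177.89372222]
 [456.43874812 178.36430922]
 [398.10189004 280.95022547]
 [399.52767384  36.94367731]]
```

View pics/w5.png

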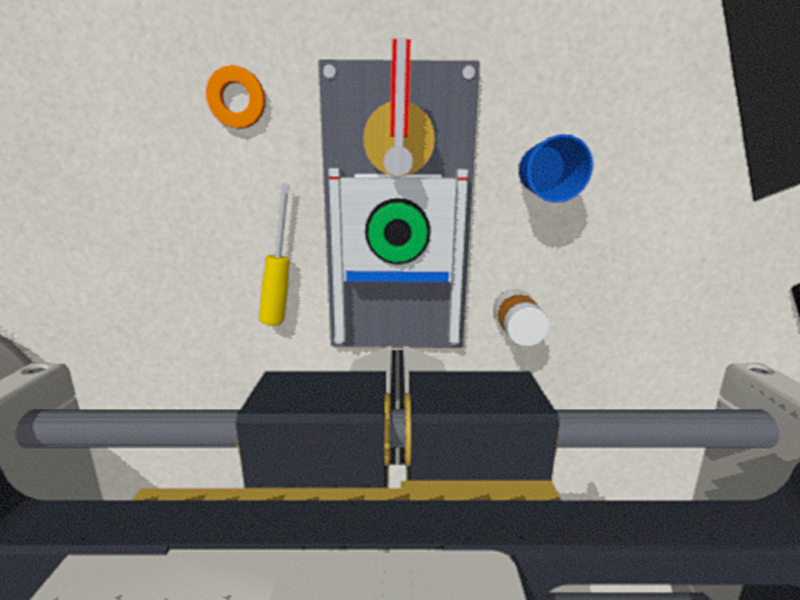

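The lever points straight ahead (tip at (400,40), hub at (398,160)). The carriage's front edge is at row 178, level with the red marks, and nothing else has moved.

```bash
python3 -c "
from cell import robot
print(robot.hand_in())"
```

```text
the job is handed in; nothing more can be done
None
```

The cam is at its low point, with the lever within about 0.02 rad of straight ahead. The carriage was then pushed home to its red marks with the ring still in its nest. The hand is clear, and the job was handed in after about 13 s of robot time.

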